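Hang the dipping basket and lock the sprung dip head at its depth marker

ROBOT

A 6-joint arm with a two-finger parallel gripper is mounted at the origin on the work surface; the furniture and walls round the work are solid. World frame = base frame: x ahead of the robot, y to its left, z up, the work surface at z = 0. Lengths are in m, angles in rad, forces in N, time in s.
With the tool pointing down it reaches from about 0.325 to 0.9 m from the base axis. Payload 6.1 kg.
Tool frame: the origin (TCP) lies at the very end of the fingers, on their centre line; the grasp point (between the pads) lies 19 mm behind it (r.hold_point_z is the z of the grasp point in the tool frame, in m); z points along the fingers, y is the line along which they close (so a half turn about z gives the same grasp; the last joint's range is limited). The gripper opens to 87 mm and grips with 3 to 60 N. Pads are 19 mm wide; open, the fingers measure 117 mm over their backs; the gripper's body (75 mm by 190 mm) begins 51 mm behind the grasp point.
Start: joints at [-1.452, 0.22, 1.526, -0, 1.395, -0.126], TCP at [0.151, -0.606, 0.223] pointing down, gripper open.
Joint ranges: [-2.98, 2.98], [-0.91, 2.08], [0.09, 2.57], [-1.24, 4.39], [0.2, 2.65], [-2.68, 2.68]. Speed limits (rad/s): [2.57, 2.57, 3.01, 3.14, 3.14, 3.14].

INTERFACE

Orientations are given as a unit quaternion [w, x, y, z].
In Python, from bench import r, camrig, ticket gives the robot as it stands (r), with the cameras (camrig) and the job (ticket).
- The arm moves only by the shell command python3 steer.py 'ROWS' [OPENING] [FORCE]. ROWS is a JSON list of rows, 1 to 12 of them, each of 6 numbers: dx, dy, dz in m, then a rotation vector rx, ry, rz in rad; each row shifts and turns the commanded pose from where the row before left it, along the tool's axes as they then stand; what a row does not reach is not made up. A row lasts 1/10 s, in which the tool goes at most 0.05 m and 0.15 rad, less where a joint would pass 70% of its speed; a pose out of reach is approached as far as the arm can. OPENING is the finger opening in m, set as the command begins (- or left out keeps the last). The fingers move at their own pace and stop on an object; FORCE is the grip in N (left out, the last holds). Time passes only in rows, so rows that do not move let the fingers close. It prints the time, the measured TCP pose, the force, the opening and the grip force at its end.
- r.get_state(): the state, without advancing time (a new reading comes with each control period).
- camrig.camera(name): name is "scene" or "side" or "wrist"; returns a dict with "frame" (480x640x3 uint8, blue, green, red), "z_map" (480x640 float32, m along the optical axis (not along the pixel's ray), 0 where there is no reading), "fx", "fy", "cx", "cy" (pixels), "k1" (the pictures are not rectified: a ray, as slopes to the right and down, at radius r is drawn at 1 + k1 r^2 times it, then the intrinsics apply), "rvec" (rotation vector, rad) and "tvec" (3), from world to camera coordinates, as OpenCV has them. Camera axes: x right, y down, z forward; pixel columns grow to the right and rows downward; lengths in m; the calibration is good to about 2 mm. A picture is of the moment at which its call begins.
- ticket.sign_off(): hands the job in; it is judged then, once.
The state is a dict: "time": time; "joint_pos": joint angles; "qd": joint speeds; "effort": joint torques, N m; "tool_pos": TCP position; "orientation": TCP orientation; "contact_force": force on the tool from outside, world axes, zero at the start; "torque": the same for the moment, N m; "grip_width": finger opening in m; "gripper_force": force on a finger pad.
Only numpy, scipy, OpenCV 4.12 (cv2) and the standard library are available. Lean on these libraries where they do the work, as an engineer would, in place of code of your own. Each camera call takes 0.05 s, during which the arm holds its last target. There are 200 camera calls.

TASK

Set up the dip stand dry, before the bath is poured: hang the wire basket by its handle on the hook of the stand's sprung head and let go of it. Then press the head down until its pointer is level with the marker on the scale, so that the basket hangs free inside the glass beaker, and only there, while holding the head down, swing the cam lever shut against the rail beside it. Finish without letting go: keep gripping lever and rail together, lever fully shut and pointer at the marker; leave the marker and the things round about as they are.

Things in the scene. Friction and masses are not known exactly. Their poses are not given: they have to be found in the camera images.
- basket: Stainless wire basket, 44 mm across, 34 mm high, 77 to 155 g, with a rigid closed handle of 12 x 3 mm strip in its own y-z plane: two upright legs at y = +-23.5 mm (50 mm over their outsides, straight from 8 to 86 mm height) and a shallow roof, ridge at 95 mm. Opening under the roof: 44 mm wide, 34 to 92 mm height. Squeeze the legs from outside, along y. Origin: centre of the underside, z up.
- handle_top (a point): Underside of the handle's ridge, on the basket's axis, 92 mm above its underside: the point that rests on the hook.
- handle_grip (a point): Middle between the handle's two legs, 74 mm above the basket's underside: a good grasp point. Axes as the basket's.
- dip_stand: Fixed dip stand. Origin: base centre, on the bench; x from the hook (-x, towards the robot) to the column, y to its left, z up. Grey base 270 mm long, y -108 to +82 mm, 12 mm high; square 20 mm column at x = +105 mm, black spring reel on top (369 mm high); glass beaker on the base at x = -64 mm; scale plate beside the column at x = +99, y = -78 mm.
- beaker: Glass beaker fixed on the stand's base below the hook, 96 mm across (102 mm at the rim), 80 mm high, wall 3 mm, floor 5 mm thick. Origin: centre of its underside, 12 mm above the bench; rim 92 mm above the bench.
- dip_head (a joint): Downward travel of the sprung head on the column, m: 0 = fully up (its start, push plate top 200 mm above the bench), 0.095 = fully down. A spring pulls it up with about 10 N, so that 4 to 6 N must press it down with the basket on; let go with the lever open, it rises to 0.
- push_point (a point): Point on the top face of the head's push plate, above the stand's origin (stand x = 0, y = 0). Axes as the stand's. The push plate is flat aluminium, 40 mm wide (x -20 to +20 mm) with round ends, y -50 to +82 mm from here, 6 mm thick: fingertips press on it. Rail and lever stand on it.
- push_plate: The push plate of the head (see push_point). Origin = push_point.
- head_rail: Fixed bar on the head, along the stand's x, from x = -34 to +58 mm, y = -16 to -5 mm, 24 mm high above the push plate. The lever shuts beside it and the two are squeezed together. Origin: its hook-side end, at stand x = -34 mm, y = -10.5 mm, at push-plate height.
- lever_handle: Black handle of the cam lever, 66 mm long, 12 mm wide, from 3 to 21 mm above the push plate. Origin: on the lever's upright pin, at stand x = 73.8 mm, y = +2 mm, at push-plate height; its -x axis runs along the lever to the free end, 98 mm away.
- lever_grip (a point): On the lever's centre line, 74 mm from its pin, 12 mm above the push plate. Shut, it lies at stand x = 0, y = +2 mm, and lever plus rail measure 24 mm across (y = -16 to +8 mm). Fully open, the lever's outer face is at y = +49 mm where x = 0 and +55 mm where x = -10 mm.
- cam_lever (a joint): Angle of the cam lever about its upright pin, rad: 0 = swung fully out to the stand's +y side, 0.50 = shut, parallel to the rail. Starts at 0 to 0.12 and stays where it is put. From 0.08 its cam squeezes the column: 2 to 5 N at lever_grip, towards -y, shuts it; near 0.42 it passes dead centre, and shut it locks the head.
- hook: Upturned hook of 8 mm round steel rod on the head, pointing to the stand's -x (to the robot). The rod runs along x; its level seat is from stand x = -78 to -52 mm, its tip at x = -89 mm rises to 33 mm above the push plate, 19 mm above the seat's top face. Origin: below the seat's middle, at push-plate height.
- hook_seat (a point): Top of the hook's rod at the middle of its seat (stand x = -64 mm, y = 0, 14 mm above the push plate): handle_top rests here, the handle across the rod, basket y along stand y.
- pointer_tip (a point): Tip of the head's dark pointer, in front of the scale plate, 12 mm above the push plate's top face (stand x = 88 mm, y = -75 mm).
- marker_tip (a point): Tip of the black marker clipped to the scale plate's outer edge; it points at the pointer's path from the -y side. The head is at depth when pointer_tip and marker_tip are level.
- depth_marker (a joint): Setting of the marker, m below the pointer's uppermost position (0.045 to 0.080): equals joint dip_head when the pointer is level with it.
- canister: Bystander: white canister with a steel lid, 54 x 54 x 92 mm. Origin at its underside.
- vial: Bystander: small white snap-lid vial, 36 x 36 x 46 mm. Origin at its underside.
- foam_block: Bystander: pale green foam block with a round recess, 62 x 94 x 44 mm. Origin at its underside.

How it is judged:
On the way, in this order (a step that is already met when the one before it is completed fails the run):
1. the basket hangs on the hook by its handle, let go, with the head still up (distance between handle_top and hook_seat below 0.02 m and contact force between basket and hook above 0.3 N and contact force between the fingers and basket below 0.05 N and value of joint dip_head below 0.02 m), for 0.3 s.
2. the fingers hold the head down with its pointer level with the marker (within 5 mm) while the cam lever is still open (z of pointer_tip in the frame of marker_tip between -0.005 and 0.005 m and value of joint cam_lever below 0.25 rad and (contact force between the fingers and push_plate above 1 N or contact force between the fingers and head_rail above 1 N or contact force between the fingers and lever_handle above 1 N)), for 0.2 s.
At the end, for the whole second after the job is handed in: Basket hangs still on the hook by its handle (handle_top within 20 mm of hook_seat), fingers off it, clear of the beaker; pointer_tip level with marker_tip within 5 mm; cam_lever above 0.46; fingers press over 2 N each on lever handle and rail (distance between handle_top and hook_seat below 0.02 m and contact force between basket and hook above 0.3 N and contact force between the fingers and basket below 0.05 N and z of pointer_tip in the frame of marker_tip between -0.005 and 0.005 m and value of joint cam_lever above 0.46 rad and contact force between the fingers and lever_handle above 2 N and contact force between the fingers and head_rail above 2 N and contact force between basket and beaker below 0.05 N and z of handle_top in the frame of beaker below 0.165 m and linear speed of basket below 0.05 m/s); the arm keeps its last pose, push and grip.
It fails at once if the cam lever was shut while the pointer was more than 10 mm off the marker (value of joint cam_lever above 0.4 rad and (z of pointer_tip in the frame of marker_tip above 0.01 m or z of pointer_tip in the frame of marker_tip below -0.01 m)).
It fails at once if the marker was shifted (distance of marker_tip from where it was at the start of the episode above 0.005 m).
It fails at once if the canister was disturbed (distance of canister from where it was at the start of the episode above 0.02 m).
It fails at once if the vial was disturbed (distance of vial from where it was at the start of the episode above 0.02 m).
It fails at once if the foam block was disturbed (distance of foam_block from where it was at the start of the episode above 0.02 m).
It also fails if it takes over 72 s, if anything falls off the work surface, if the arm or the gripper's body presses on something with over 40 N, if the wrist force passes 120 N, or if a joint passes its speed limit or range.

## Working session

There is one attempt and no reset: what is moved stays moved. The work goes in short steps, Python scripts to look and compute and a shell command to move; the robot and the scene stay as the last step left them, time stands still between calls to the robot, and variables do not carry over. Pictures are saved under pics/ and viewed, at most 10 in all, crops included, and the job is handed in when it is done.

```bash
ls; mkdir -p pics
cat > h.py <<'E'
import numpy as np, cv2
from bench import r, camrig, ticket
def cap(n):
    c=camrig.camera(n); np.savez('/tmp/%s.npz'%n,**c); return c
def load(n): return dict(np.load('/tmp/%s.npz'%n))
def ray(c,u,v):
    K=np.array([[c['fx'],0,c['cx']],[0,c['fy'],c['cy']],[0,0,1]],float)
    p=cv2.undistortPoints(np.array([[[u,v]]],float),K,np.array([float(c['k1']),0,0,0]))[0,0]
    R=cv2.Rodrigues(np.array(c['rvec'],float))[0]; t=np.array(c['tvec'],float).ravel()
    return -R.T@t, R.T@np.array([p[0],p[1],1.]), R, t
def pt(c,u,v):  # depth point
    o,d,R,t=ray(c,u,v); z=c['z_map'][int(round(v)),int(round(u))]; return o+d*z
def atz(c,u,v,z):
    o,d,_,_=ray(c,u,v); return o+d*(z-o[2])/d[2]
def tri(l):
    A=np.zeros((3,3));b=np.zeros(3)
    for c,u,v in l:
        o,d,_,_=ray(c,u,v); d=d/np.linalg.norm(d); P=np.eye(3)-np.outer(d,d); A+=P;b+=P@o
    x=np.linalg.solve(A,b); return x
def proj(c,X):
    K=np.array([[c['fx'],0,c['cx']],[0,c['fy'],c['cy']],[0,0,1]],float)
    return cv2.projectPoints(np.array(X,float).reshape(-1,1,3),np.array(c['rvec'],float),np.array(c['tvec'],float),K,np.array([float(c['k1']),0,0,0]))[0].reshape(-1,2)
def cloud(c):
    v,u=np.mgrid[0:480,0:640]; K=np.array([[c['fx'],0,c['cx']],[0,c['fy'],c['cy']],[0,0,1]],float)
    p=cv2.undistortPoints(np.stack([u,v],-1).reshape(-1,1,2).astype(float),K,np.array([float(c['k1']),0,0,0])).reshape(480,640,2)
    z=c['z_map'].astype(float); P=np.dstack([p*z[...,None],z]); R=cv2.Rodrigues(np.array(c['rvec'],float))[0]; t=np.array(c['tvec'],float).ravel()
    W=(P-t)@R; W[z==0]=np.nan; return W
E
python3 - <<'E'
from h import *
for n in ['scene','side','wrist']:
    c=cap(n); cv2.imwrite('pics/%s0.png'%n,c['frame']); print(n,-cv2.Rodrigues(np.array(c['rvec'],float))[0].T@np.array(c['tvec'],float).ravel(), (c['z_map']>0).mean())
print(r.get_state(), r.hold_point_z)
E
```

```text
bench.py
pics
steer.py
scene [0.13542342 0.66025664 0.89252861] 0.996162109375
side [ 0.22131938 -0.96266207  0.71424666] 0.9842122395833334
wrist [ 0.21788683 -0.58898425  0.38300619] 0.9803385416666667
{'time': 0.15, 'joint_pos': array([-1.45211672e+00,  2.21042982e-01,  1.52733158e+00,  1.63516116e-05,
        1.39472266e+00, -1.26056246e-01]), 'qd': array([-0.00030391, -0.00178165, -0.00421355,  0.00047401, -0.00132947,
        0.00049666]), 'effort': array([ 2.57712281e-04, -4.95190358e+01, -3.87880504e+01,  6.99271797e-02,
        5.30804065e-02, -7.16967247e-05]), 'tool_pos': array([ 0.15140894, -0.6058924 ,  0.22169866]), 'orientation': array([-7.52250633e-04,  9.92522278e-01,  1.22061303e-01,  1.08229296e-05]), 'contact_force': array([-0.35812934,  0.47207274,  1.21523785]), 'torque': array([ 0.00654161, -0.02127798, -0.01213539]), 'gripper_force': 0.0, 'grip_width': 0.08727450239611181} -0.0187
```

View pics/scene0.png

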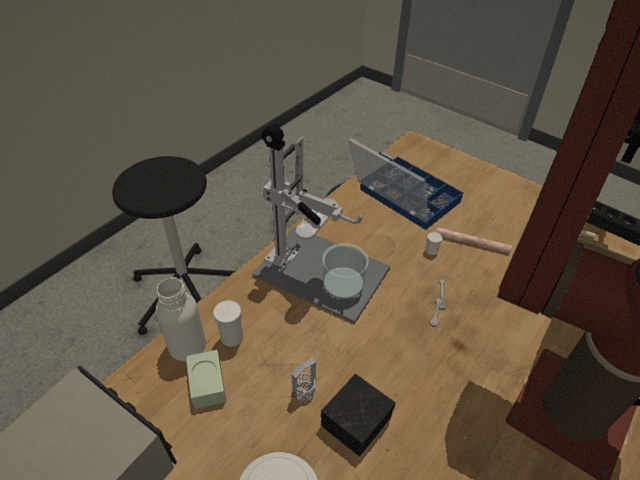

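View pics/side0.png

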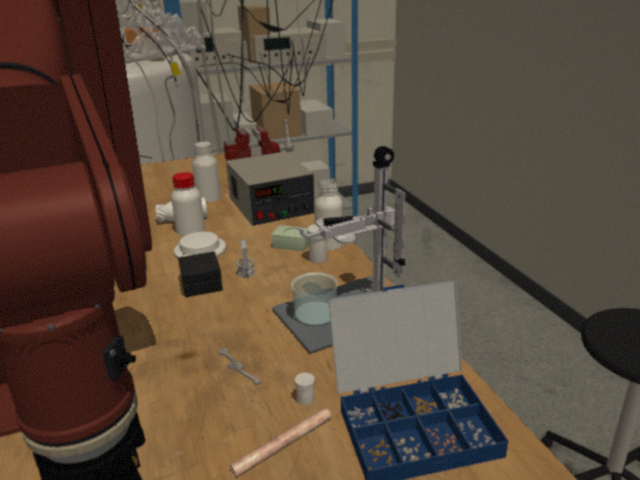

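Scene view: the stand is at about (320,250), with its hook tip at (358,220), column at (278,210) and beaker at (345,275). The basket is at (304,382), the canister at (228,323), the foam at (205,378) and the vial at (433,243). In the side view the basket is at (245,262) and the hook at (308,232).

Run:
```python
from h import *
a=load('scene');b=load('side')
for nm,c,l in [('scene',a,{'reel':(273,137),'hooktip':(358,220),'basket':(304,370),'canlid':(228,310),'foam':(205,365),'vial':(433,238),'blackbox':(360,405),'base':(350,310)}),('side',b,{'basket':(245,262),'reel':(384,157),'vial':(305,380)})]:
    for k,(u,v) in l.items(): print(nm,k,np.round(pt(c,u,v),3))
f=a['frame'];g=b['frame']
A=cv2.resize(f[120:350,240:400],None,fx=2.6,fy=2.6,interpolation=cv2.INTER_CUBIC)
B=cv2.resize(f[345:420,270:350],None,fx=4.6,fy=4.6,interpolation=cv2.INTER_CUBIC)
im=np.zeros((598,800,3),np.uint8); im[:A.shape[0],:A.shape[1]]=A[:598]; im[:B.shape[0],420:420+B.shape[1]]=B[:, :380]
cv2.imwrite('pics/c1.png',im)
A=cv2.resize(g[140:350,270:420],None,fx=2.8,fy=2.8,interpolation=cv2.INTER_CUBIC)
B=cv2.resize(g[230:290,215:275],None,fx=6,fy=6,interpolation=cv2.INTER_CUBIC)
im=np.zeros((598,800,3),np.uint8); im[:588,:420]=A; im[:360,430:790]=B
cv2.imwrite('pics/c2.png',im)
```

```text
scene reel [0.701 0.063 0.356]
scene hooktip [0.517 0.027 0.222]
scene basket [0.47  0.253 0.002]
scene canlid [0.636 0.287 0.096]
scene foam [0.611 0.384 0.04 ]
scene vial [ 0.439 -0.204  0.044]
scene blackbox [0.324 0.273 0.061]
scene base [0.484 0.076 0.008]
side basket [0.44  0.262 0.047]
side reel [0.711 0.037 0.351]
side vial [ 0.441 -0.214  0.047]
```

View pics/c1.png

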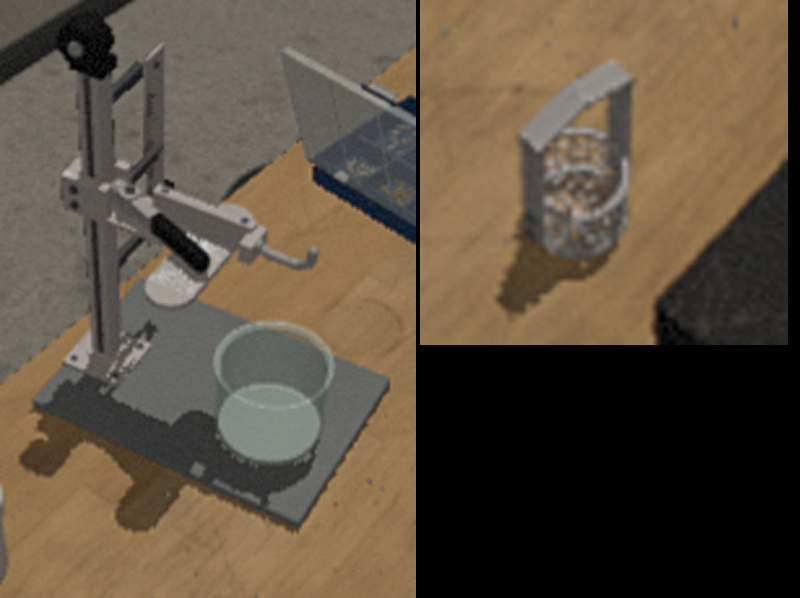

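View pics/c2.png

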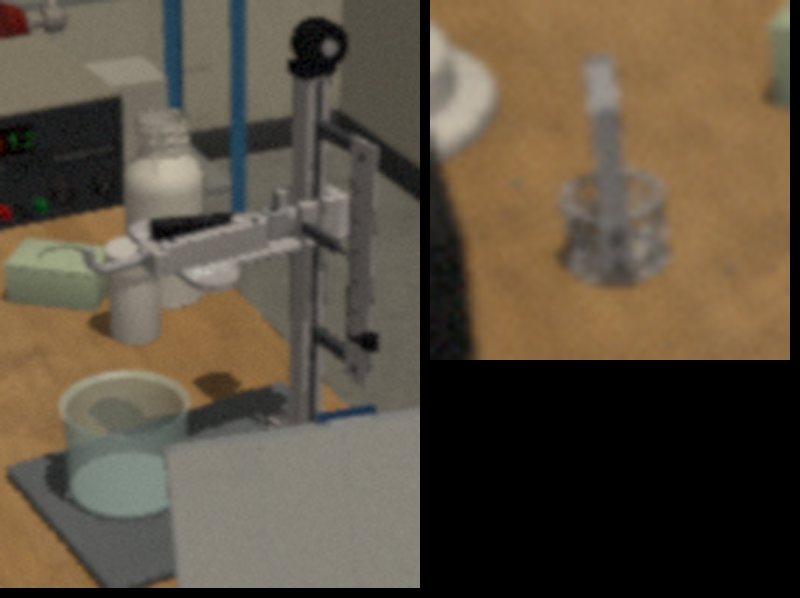

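```bash
cat > fit.py <<'E'
from h import *
from scipy.optimize import least_squares
def fit(obs,x0):
    def res(p):
        c,s=np.cos(p[2]),np.sin(p[2]); o=[]
        for cam,X,uv in obs:
            W=[p[0]+c*X[0]-s*X[1],p[1]+s*X[0]+c*X[1],X[2]]
            o.append((proj(cam,W)[0]-uv))
        return np.ravel(o)
    q=least_squares(res,x0,loss='soft_l1'); return q.x,res(q.x).reshape(-1,2)
E
python3 - <<'E'
from fit import *
a=load('scene');b=load('side')
A=lambda x,y:np.array([240+x/2.6,120+y/2.6])
B=lambda x,y:np.array([270+(x-420)/4.6,345+y/4.6])
C=lambda x,y:np.array([270+x/2.8,140+y/2.8])
D=lambda x,y:np.array([215+(x-430)/6,230+y/6])
S=[(a,(-.135,.082,.012),A(298,524)),(a,(-.135,-.108,.012),A(388,380)),(a,(.135,.082,.012),A(35,403)),(a,(-.089,0,.233),A(313,250)),(a,(-.064,0,.092),A(274,365)),
(b,(-.135,.082,.012),C(10,472)),(b,(-.089,0,.233),C(85,248)),(b,(-.064,0,.092),C(124,406))]
p,e=fit(S,[.6,.03,-.1]);print('stand',p,np.round(e,1).tolist())
K=[(a,(.006,.025,.087),B(523,132)),(a,(-.006,.025,.087),B(541,152)),(a,(.006,-.025,.087),B(611,62)),(a,(-.006,-.025,.087),B(632,78)),(a,(-.006,0,.095),B(583,108)),(b,(0,0,.0),D(615,268))]
for y in(0,1.5):
    q,e=fit(K,[.44,.26,y]);print('basket',q,np.round(e,1).tolist())
np.save('/tmp/stand.npy',p)
# marker
m=ray(b,*C(366,340))
c,s=np.cos(p[2]),np.sin(p[2])
for y in(-.1,-.085,-.078):
  W=lambda X,Y,Z:np.array([p[0]+c*X-s*Y,p[1]+s*X+c*Y,Z])
  for z in(.13,.14,.15,.16,.17): print(y,z,proj(b,W(.092,y,z))[0],C(366,340))
E
```

```text
stand [0.60318867 0.036427   0.16205069] [[0.5, -0.9], [0.8, -2.0], [-2.7, -1.2], [-0.0, -1.4], [-0.4, -1.2], [-3.8, -2.3], [-1.0, -1.3], [-1.6, -1.6]]
basket [ 0.4406111   0.28903929 -0.14408132] [[-0.9, 0.3], [-0.3, 0.2], [0.2, -0.7], [0.1, -0.0], [0.8, -0.8], [-1.4, -1.4]]
basket [ 0.4406111   0.28903929 -0.14408135] [[-0.9, 0.3], [-0.3, 0.2], [0.2, -0.7], [0.1, -0.0], [0.8, -0.8], [-1.4, -1.4]]
-0.1 0.13 [399.15773816 268.4189397 ] [400.71428571 261.42857143]
-0.1 0.14 [399.31078492 264.28976781] [400.71428571 261.42857143]
-0.1 0.15 [399.46506984 260.12921708] [400.71428571 261.42857143]
-0.1 0.16 [399.6206084  255.93691598] [400.71428571 261.42857143]
-0.1 0.17 [399.77741636 251.71248691] [400.71428571 261.42857143]
-0.085 0.13 [394.96631733 265.49855568] [400.71428571 261.42857143]
-0.085 0.14 [395.10216781 261.3995728 ] [400.71428571 261.42857143]
-0.085 0.15 [395.23911032 257.26974384] [400.71428571 261.42857143]
-0.085 0.16 [395.37715843 253.10870709] [400.71428571 261.42857143]
-0.085 0.17 [395.51632595 248.91609499] [400.71428571 261.42857143]
-0.078 0.13 [393.03869046 264.15546466] [400.71428571 261.42857143]
-0.078 0.14 [393.16673665 260.07043553] [400.71428571 261.42857143]
-0.078 0.15 [393.29580936 255.95480436] [400.71428571 261.42857143]
-0.078 0.16 [393.42592132 251.80821391] [400.71428571 261.42857143]
-0.078 0.17 [393.55708545 247.6303012 ] [400.71428571 261.42857143]
```

```bash
R='[0.0303,-0.0359,-0.0107,0,0,0]'; python3 steer.py '[[0.0303,-0.0359,-0.0107,0,0,0],[0.0303,-0.0359,-0.0107,0,0,0],[0.0303,-0.0359,-0.0107,0,0,0],[0.0303,-0.0359,-0.0107,0,0,0],[0.0303,-0.0359,-0.0107,0,0,0],[0.0303,-0.0359,-0.0107,0,0,0],[0.0303,-0.0359,-0.0107,0,0,0],[0.0303,-0.0359,-0.0107,0,0,0],[0.0303,-0.0359,-0.0107,0,0,0],[0.0303,-0.0359,-0.0107,0,0,0],[0.0303,-0.0359,-0.0107,0,0,0],[0.0303,-0.0359,-0.0107,0,0,0]]' 0.087 20
python3 steer.py '[[0,0,0,0,0,-0.15],[0,0,0,0,0,-0.15],[0,0,0,0,0,-0.15],[0,0,0,0,0,-0.15],[0,0,0,0,0,-0.15],[0,0,0,0,0,-0.15],[0,0,0,0,0,-0.15],[0,0,0,0,0,-0.15],[0,0,0,0,0,-0.15],[0,0,0,0,0,-0.15],[0,0,0,0,0,-0.15],[0,0,0,0,0,-0.15]]'
cat >> h.py <<'E'
from scipy.spatial.transform import Rotation as Ro
def goto(p,yaw):
    s=r.get_state(); q=s['orientation']; R=Ro.from_quat([q[1],q[2],q[3],q[0]])
    T=Ro.from_euler('z',yaw)*Ro.from_euler('x',np.pi)
    print('t',s['time'],'pos',np.round(s['tool_pos'],4),'yaw',np.arctan2(*R.as_matrix()[[1,0],[0,0]]),'shift',np.round(R.inv().apply(np.array(p)-s['tool_pos']),4),'rv',np.round((R.inv()*T).as_rotvec(),4),'F',np.round(s['contact_force'],1))
E
python3 -c "
from h import *
goto([.44,.289,.3],2.998);print(r.get_state()['joint_pos'])"
```

```text
time: 1.35
tool_pos: [0.4001, -0.0984, 0.3514]
orientation: [0.0, 0.993, 0.122, 0.0]
contact_force: [0.5, -1.3, -0.2]
grip_width: 0.0871
gripper_force: 0.0
time: 2.55
tool_pos: [0.3996, -0.1002, 0.3507]
orientation: [-0.0, 0.519, 0.855, -0.0]
contact_force: [-0.9, 0.4, 0.2]
grip_width: 0.0867
gripper_force: 0.0
t 2.55 pos [ 0.3996 -0.1002  0.3507] yaw 2.0509704227313432 shift [0.3265 0.2156 0.0507] rv [-1.00e-04 -5.00e-04 -9.47e-01] F [-0.9  0.4  0.2]
[-4.37613810e-01 -3.61516989e-01  1.84194432e+00  6.36925575e-06
  1.66166335e+00 -9.17787389e-01]
```

```bash
python3 steer.py '[[0.0363,0.024,0.0056,0,0,0],[0.0363,0.024,0.0056,0,0,0],[0.0363,0.024,0.0056,0,0,0],[0.0363,0.024,0.0056,0,0,0],[0.0363,0.024,0.0056,0,0,0],[0.0363,0.024,0.0056,0,0,0],[0.0363,0.024,0.0056,0,0,0],[0.0363,0.024,0.0056,0,0,0],[0.0363,0.024,0.0056,0,0,0]]'
python3 steer.py '[[0,0,0,0,0,-0.1353],[0,0,0,0,0,-0.1353],[0,0,0,0,0,-0.1353],[0,0,0,0,0,-0.1353],[0,0,0,0,0,-0.1353],[0,0,0,0,0,-0.1353],[0,0,0,0,0,-0.1353],[0,0,0,0,0,0],[0,0,0,0,0,0]]'
python3 -c "
from h import *
goto([.44,.289,.1],2.998);print(r.get_state()['joint_pos'])
c=cap('wrist');print(proj(c,[.44,.289,.09]));cv2.imwrite('pics/w1.png',c['frame'])"
```

```text
time: 3.45
tool_pos: [0.4425, 0.2909, 0.3001]
orientation: [0.0, 0.521, 0.853, -0.0]
contact_force: [0.5, -1.1, -0.6]
grip_width: 0.0871
gripper_force: 0.0
time: 4.35
tool_pos: [0.4428, 0.2889, 0.3003]
orientation: [-0.0, 0.077, 0.997, -0.0]
contact_force: [0.8, 0.9, 0.3]
grip_width: 0.0871
gripper_force: 0.0
t 4.35 pos [0.4428 0.2889 0.3003] yaw 2.9882128916055066 shift [ 0.0027 -0.0003  0.2003] rv [-0.0002 -0.0004 -0.0098] F [0.8 0.9 0.3]
[ 4.28916458e-01 -5.22870738e-02  1.67205466e+00  5.56091674e-05
  1.52220704e+00 -9.88502847e-01]
[[323.97181794 215.89685057]]
```

View pics/w1.png

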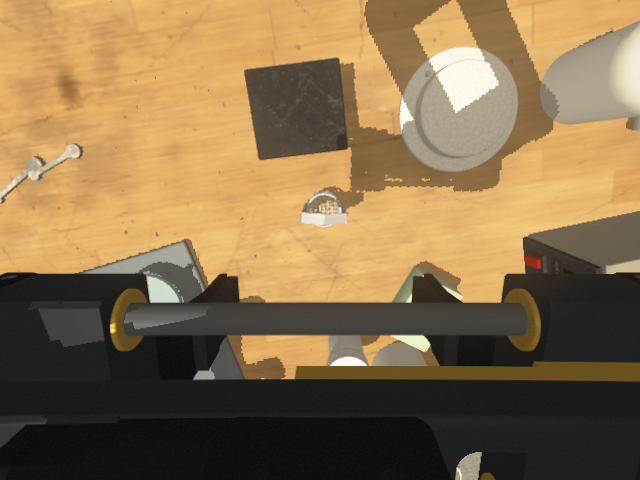

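The wrist view shows the basket's roof strip from about (302,216) to (347,215). The predicted point (324,216) matches it. I'll refine with depth.

Run:
```python
from h import *
c=load('wrist'); W=cloud(c)[190:240,285:365]
m=(W[...,2]>.075)&(W[...,2]<.12); P=W[m]; print(m.sum(),P[:,2].min(),P[:,2].max())
v,u=np.nonzero(m); 
rect=cv2.minAreaRect(np.stack([u+285,v+190],1).astype(np.float32)); print(rect)
rc=cv2.minAreaRect((P[:,:2]*1000).astype(np.float32)); print(rc, np.median(P,0))
box=cv2.boxPoints(rect); print(np.round([atz(c,*b,.089) for b in box],4))
g=cv2.cvtColor(c['frame'],cv2.COLOR_BGR2GRAY)
print(proj(c,[[.44,.289,.09],[.4428,.2889,.3]]))
```

```text
506 0.07674344267010057 0.09577477196270466
((323.9915466308594, 217.85694885253906), (44.24936294555664, 12.75828742980957), 1.3639274835586548)
((442.9778137207031, 288.65423583984375), (48.823272705078125, 12.11355972290039), 80.44615173339844) [0.44272746 0.28843899 0.09031945]
[[0.445  0.2635 0.089 ]
 [0.4312 0.2662 0.089 ]
 [0.4396 0.3136 0.089 ]
 [0.4536 0.3113 0.089 ]]
[[323.97181794 215.89685057]
 [323.7501317  294.8379738 ]]
```

```bash
python3 steer.py '[[0,0,0.045,0,0,0.016],[0,0,0.045,0,0,0],[0,0,0.045,0,0,0],[0,0,0.04,0,0,0],[0,0,0.03,0,0,0],[0,0,0.025,0,0,0],[0,0,0.015,0,0,0],[0,0,0,0,0,0]]'
python3 steer.py '[[0,0,0,0,0,0],[0,0,0,0,0,0],[0,0,0,0,0,0],[0,0,0,0,0,0],[0,0,0,0,0,0],[0,0,0,0,0,0],[0,0,0,0,0,0],[0,0,0,0,0,0]]' 0.04 25
python3 -c "
from h import *
goto([.44,.289,.1],2.998)"
```

```text
time: 5.2
tool_pos: [0.4412, 0.2882, 0.0534]
orientation: [-0.002, 0.083, 0.997, -0.001]
contact_force: [0.0, -0.2, 0.6]
grip_width: 0.0873
gripper_force: 0.0
time: 6.0
tool_pos: [0.4432, 0.289, 0.0559]
orientation: [0.0, 0.083, 0.997, 0.0]
contact_force: [0.3, -0.5, 3.1]
grip_width: 0.0499
gripper_force: 24.8
t 6.0 pos [0.4432 0.289  0.0559] yaw 2.975871045209498 shift [ 0.0031 -0.0005 -0.0441] rv [ 0.0002  0.0006 -0.0221] F [ 0.3 -0.5  3.1]
```

```bash
python3 steer.py '[[0,0,-0.02,0,0,0],[0,0,-0.045,0,0,0],[0,0,-0.045,0,0,0],[0,0,-0.045,0,0,0],[0,0,-0.045,0,0,0],[0,0,-0.045,0,0,0],[0,0,-0.03,0,0,0],[0,0,0,0,0,0]]'
python3 - <<'E'
from h import *
p=np.load('/tmp/stand.npy'); c,s=np.cos(p[2]),np.sin(p[2])
for n in('scene','side'):
    W=cloud(load(n)); L=W-[p[0],p[1],0]; S=np.dstack([c*L[...,0]+s*L[...,1],-s*L[...,0]+c*L[...,1],L[...,2]])
    print(n)
    def q(x,y,z):
        m=(S[...,0]>x[0])&(S[...,0]<x[1])&(S[...,1]>y[0])&(S[...,1]<y[1])&(S[...,2]>z[0])&(S[...,2]<z[1]); return S[m]
    for nm,a in dict(col=((.08,.13),(-.03,.03),(.25,.33)),hook=((-.1,-.045),(-.02,.02),(.195,.245)),rail=((-.05,.06),(-.03,.0),(.2,.235)),plate=((-.025,.025),(-.06,.09),(.185,.206)),base=((-.14,-.02),(-.12,.09),(.008,.016))).items():
        P=q(*a); 
        if len(P): print(nm,len(P),'min',np.round(np.percentile(P,2,axis=0),4),'med',np.round(np.median(P,0),4),'max',np.round(np.percentile(P,98,axis=0),4))
        if nm in('hook','rail') and len(P)>5: print(' dir',np.polyfit(P[:,0],P[:,1],1))
    P=q((.06,.11),(-.12,-.06),(.1,.24)); print('scale',len(P))
E
```

```text
time: 6.8
tool_pos: [0.4448, 0.29, 0.3361]
orientation: [0.004, 0.083, 0.997, 0.002]
contact_force: [0.3, -0.1, -0.8]
grip_width: 0.05
gripper_force: 24.8
scene
col 453 min [ 0.0939 -0.0247  0.252 ] med [0.1    0.0064 0.2899] max [0.1158 0.0098 0.3292]
hook 110 min [-0.0913 -0.0028  0.2073] med [-0.0718  0.0023  0.2129] max [-0.0456  0.0057  0.2305]
 dir [-0.00634299  0.00161491]
rail 467 min [-0.0416 -0.0161  0.2011] med [ 0.0086 -0.0071  0.2175] max [ 0.0552 -0.002   0.2245]
 dir [-0.00542654 -0.00782712]
plate 604 min [-0.0198 -0.0456  0.1934] med [-0.0024  0.0407  0.1985] max [0.0205 0.0802 0.2051]
base 1592 min [-0.1341 -0.101   0.0081] med [-0.1037  0.0317  0.0107] max [-0.023   0.0818  0.0153]
scale 216
side
col 454 min [ 0.0936 -0.0245  0.2515] med [ 0.0995 -0.0123  0.2928] max [0.1158 0.006  0.329 ]
hook 101 min [-0.0914 -0.008   0.2069] med [-0.0728 -0.0038  0.214 ] max [-4.60e-02  2.00e-04  2.33e-01]
 dir [-0.00882218 -0.00463388]
rail 588 min [-0.0443 -0.0257  0.2004] med [ 0.0038 -0.0179  0.2143] max [ 0.0556 -0.0036  0.2251]
 dir [-0.04742493 -0.0167708 ]
plate 283 min [-0.0201 -0.0519  0.1949] med [-0.004  -0.0253  0.2003] max [0.0211 0.074  0.2054]
base 1226 min [-0.1344 -0.1087  0.0088] med [-0.1113 -0.0486  0.0123] max [-0.0644  0.0752  0.0153]
scale 595
```

```bash
cat >> h.py <<'E'
P0=np.load('/tmp/stand.npy')
def st(x,y,z):
    c,s=np.cos(P0[2]-.005),np.sin(P0[2]-.005); return np.array([P0[0]+c*x-s*y,P0[1]+s*x+c*y,z])
YAW=P0[2]-.005+np.pi
E
python3 - <<'E'
from h import *
goto(st(-.135,-.001,.3),YAW)
b=load('side'); W=cloud(b); f=b['frame'].astype(int).max(2)
L=W-[P0[0],P0[1],0]; c,s=np.cos(P0[2]-.005),np.sin(P0[2]-.005); S=np.dstack([c*L[...,0]+s*L[...,1],-s*L[...,0]+c*L[...,1],L[...,2]])
for v in range(252,270):
    print(v,[(u,int(f[v,u]))+tuple(np.round(S[v,u]*1000).astype(int)) for u in range(394,408) if f[v,u]<45][:1]+[(u,int(f[v,u]))+tuple(np.round(S[v,u]*1000).astype(int)) for u in range(394,408) if f[v,u]<45][-1:])
E
```

```text
t 6.8 pos [0.4448 0.29   0.3361] yaw 2.9759906002235152 shift [-0.07   -0.2679  0.0352] rv [ 0.004   0.0082 -0.3226] F [ 0.3 -0.1 -0.8]
252 []
253 []
254 []
255 []
256 []
257 []
258 []
259 [(399, 35, np.int64(92), np.int64(-98), np.int64(152)), (403, 42, np.int64(99), np.int64(-103), np.int64(152))]
260 [(395, 40, np.int64(89), np.int64(-88), np.int64(146)), (404, 40, np.int64(100), np.int64(-105), np.int64(150))]
261 [(395, 43, np.int64(91), np.int64(-87), np.int64(143)), (403, 22, np.int64(98), np.int64(-105), np.int64(149))]
262 [(397, 43, np.int64(89), np.int64(-95), np.int64(145)), (404, 38, np.int64(99), np.int64(-107), np.int64(147))]
263 [(399, 17, np.int64(90), np.int64(-101), np.int64(144)), (404, 38, np.int64(98), np.int64(-109), np.int64(146))]
264 [(399, 43, np.int64(94), np.int64(-97), np.int64(139)), (404, 41, np.int64(100), np.int64(-105), np.int64(141))]
265 []
266 []
267 []
268 []
269 []
```

```bash
python3 steer.py '[[-0.01,-0.0383,0.005,0,0,0],[-0.01,-0.0383,0.005,0,0,0],[-0.01,-0.0383,0.005,0,0,0],[-0.01,-0.0383,0.005,0,0,0],[-0.01,-0.0383,0.005,0,0,0],[-0.01,-0.0383,0.005,0,0,0],[-0.01,-0.0383,0.005,0,0,0],[0,0,0,0,0,-0.1075],[0,0,0,0,0,-0.1075],[0,0,0,0,0,-0.1075],[0,0,0,0,0,0],[0,0,0,0,0,0]]'
python3 -c "
from h import *
goto(st(-.135,-.001,.2085),YAW)"
```

```text
time: 8.0
tool_pos: [0.4671, 0.0132, 0.2942]
orientation: [-0.001, -0.077, 0.997, 0.0]
contact_force: [1.2, -0.2, -2.2]
grip_width: 0.0496
gripper_force: 24.8
t 8.0 pos [0.4671 0.0132 0.2942] yaw -2.987600676752814 shift [-0.0032  0.0007  0.0857] rv [ 0.0007 -0.002  -0.0031] F [ 1.2 -0.2 -2.2]
```

```bash
python3 steer.py '[[-0.003,0,0.03,0,0,0],[0,0,0.03,0,0,0],[0,0,0.016,0,0,0],[0,0,0.008,0,0,0],[0,0,0,0,0,0],[0,0,0,0,0,0]]'
python3 - <<'E'
from h import *
goto(st(-.065,-.001,.2085),YAW)
a=cap('scene');b=cap('side')
f=cv2.resize(a['frame'][180:330,280:440],None,fx=2.5,fy=2.5,interpolation=cv2.INTER_CUBIC)
g=cv2.resize(b['frame'][140:320,240:400],None,fx=2.4,fy=2.4,interpolation=cv2.INTER_CUBIC)
im=np.zeros((440,790,3),np.uint8); im[:375,:400]=f; im[:432,404:788]=g; cv2.imwrite('pics/hang1.png',im)
E
```

```text
time: 8.6
tool_pos: [0.4712, 0.0135, 0.2124]
orientation: [0.001, -0.078, 0.997, -0.0]
contact_force: [0.5, -0.9, -1.0]
grip_width: 0.0498
gripper_force: 24.8
t 8.6 pos [0.4712 0.0135 0.2124] yaw -2.985469920258598 shift [-0.069   0.0011  0.0039] rv [-0.0003  0.001  -0.0009] F [ 0.5 -0.9 -1. ]
```

View pics/hang1.png

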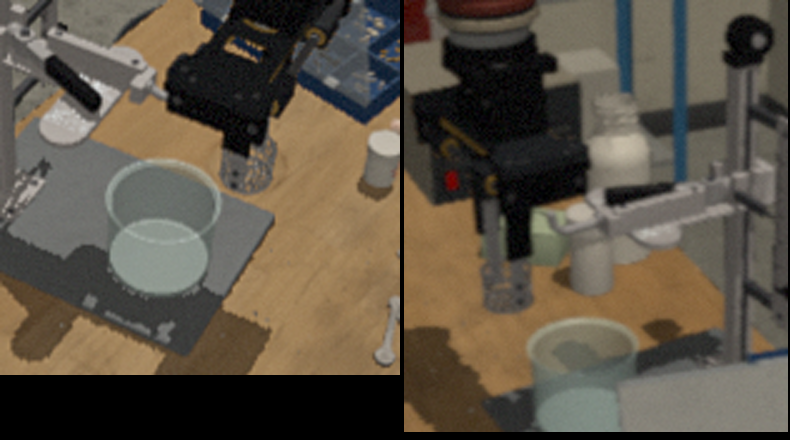

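The basket is held upright in front of the hook: handle at (490,225) and hook tip at (560,222) in the right panel, with the ridge above the tip. Going forward over the hook, then down.

```bash
python3 steer.py '[[-0.01,0.001,0.002,0,0,0],[-0.015,0,0,0,0,0],[-0.015,0,0,0,0,0],[-0.015,0,0,0,0,0],[-0.01,0,0,0,0,0],[-0.004,0,0,0,0,0],[0,0,0,0,0,0],[0,0,0,0,0,0],[0,0,0,0,0,0]]'
python3 - <<'E'
from h import *
goto(st(-.065,-.001,.1775),YAW)
E
```

```text
time: 9.6
tool_pos: [0.5383, 0.0252, 0.2095]
orientation: [-0.0, -0.078, 0.997, 0.0]
contact_force: [-0.3, -0.2, -1.3]
grip_width: 0.0499
gripper_force: 24.8
t 9.6 pos [0.5383 0.0252 0.2095] yaw -2.984888130515548 shift [-0.0009 -0.0001  0.032 ] rv [ 0.     -0.0002 -0.0003] F [-0.3 -0.2 -1.3]
```

```bash
python3 steer.py '[[0,0,0.01,0,0,0],[0,0,0.01,0,0,0],[0,0,0.007,0,0,0],[0,0,0.003,0,0,0],[0,0,0,0,0,0],[0,0,0,0,0,0]]'
python3 steer.py '[[0,0,0.002,0,0,0],[0,0,0.001,0,0,0],[0,0,0,0,0,0],[0,0,0,0,0,0]]'
python3 - <<'E'
from h import *
goto(st(-.065,-.001,.1775),YAW)
b=cap('side');a=cap('scene')
f=cv2.resize(a['frame'][180:330,280:440],None,fx=2.5,fy=2.5,interpolation=cv2.INTER_CUBIC)
g=cv2.resize(b['frame'][190:350,260:400],None,fx=2.7,fy=2.7,interpolation=cv2.INTER_CUBIC)
im=np.zeros((440,790,3),np.uint8); im[:375,:400]=f; im[:432,404:782]=g; cv2.imwrite('pics/hang2.png',im)
E
```

```text
time: 10.2
tool_pos: [0.5388, 0.0252, 0.1796]
orientation: [0.0, -0.078, 0.997, -0.0]
contact_force: [-0.4, -0.2, -1.6]
grip_width: 0.0499
gripper_force: 24.8
time: 10.6
tool_pos: [0.5393, 0.0252, 0.1776]
orientation: [0.001, -0.078, 0.997, -0.0]
contact_force: [-0.7, 0.6, 5.5]
grip_width: 0.0502
gripper_force: 24.8
t 10.6 pos [0.5393 0.0252 0.1776] yaw -2.9847625869168457 shift [0.0001 0.0001 0.0001] rv [-0.0004  0.0017 -0.0002] F [-0.7  0.6  5.5]
```

View pics/hang2.png

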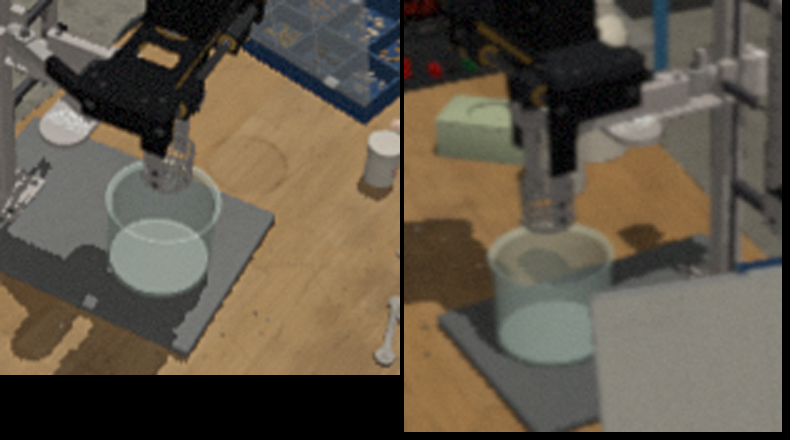

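The force rose from -1.6 N to +5.5 N, so the handle rests on the hook, with the basket above the beaker at (170,170) left panel. Now let go and go up.

```bash
python3 steer.py '[[0,0,0,0,0,0],[0,0,0,0,0,0],[0,0,0,0,0,0],[0,0,0,0,0,0],[0,0,0,0,0,0],[0,0,0,0,0,0],[0,0,0,0,0,0],[0,0,0,0,0,0],[0,0,0,0,0,0],[0,0,0,0,0,0]]' 0.087
python3 steer.py '[[0,0,-0.015,0,0,0],[0,0,-0.03,0,0,0],[0,0,-0.035,0,0,0],[0,0,-0.02,0,0,0],[0,0,0,0,0,0],[0,0,0,0,0,0],[0,0,0,0,0,0]]'
python3 - <<'E'
from h import *
goto(st(0,-.001,.27),YAW)
b=cap('side');a=cap('scene')
f=cv2.resize(a['frame'][150:300,230:390],None,fx=2.5,fy=2.5,interpolation=cv2.INTER_CUBIC)
g=cv2.resize(b['frame'][160:320,280:420],None,fx=2.7,fy=2.7,interpolation=cv2.INTER_CUBIC)
im=np.zeros((440,790,3),np.uint8); im[:375,:400]=f; im[:432,404:782]=g; cv2.imwrite('pics/hang3.png',im)
E
```

```text
time: 11.7
tool_pos: [0.5387, 0.0253, 0.1766]
orientation: [0.0, -0.078, 0.997, 0.0]
contact_force: [-0.4, -0.0, 0.5]
grip_width: 0.0872
gripper_force: 0.0
time: 12.4
tool_pos: [0.5379, 0.0253, 0.2753]
orientation: [-0.001, -0.078, 0.997, 0.0]
contact_force: [0.1, 0.2, -1.3]
grip_width: 0.0869
gripper_force: 0.0
t 12.4 pos [0.5379 0.0253 0.2753] yaw -2.984803085863205 shift [-0.0662 -0.0002  0.0052] rv [ 0.0006 -0.0021 -0.0003] F [ 0.1  0.2 -1.3]
```

View pics/hang3.png

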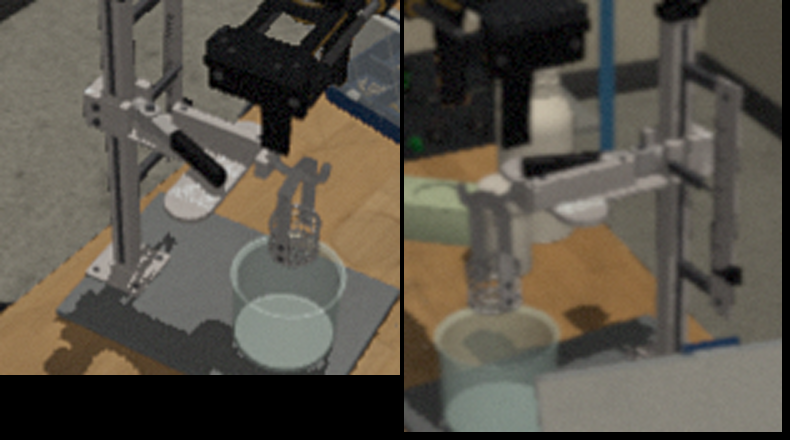

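The basket hangs on the hook at (295,215) left panel and the fingers are clear. Next I straddle rail and lever above the push plate.

```bash
python3 -c "
from h import *
goto(st(0,.0165,.215),YAW)"
python3 steer.py '[[-0.02,-0.005,0,0,0,0],[-0.025,-0.008,0,0,0,0],[-0.02,-0.0045,0,0,0,0],[0,0,0,0,0,0],[0,0,0,0,0,0]]'
python3 -c "
from h import *
goto(st(0,.0165,.21),YAW)"
```

```text
t 12.5 pos [0.5378 0.0253 0.275 ] yaw -2.9848149694527373 shift [-0.0664  0.0172  0.0598] rv [ 0.0007 -0.0027 -0.0003] F [-0.2  0.7  1.3]
time: 13.0
tool_pos: [0.6048, 0.0182, 0.2751]
orientation: [-0.001, -0.078, 0.997, 0.0]
contact_force: [0.3, -0.1, -0.1]
grip_width: 0.0869
gripper_force: 0.0
t 13.0 pos [0.6048 0.0182 0.2751] yaw -2.9848245857449114 shift [-0.0014  0.0347  0.0651] rv [ 0.0008 -0.0029 -0.0003] F [ 0.3 -0.1 -0.1]
```

```bash
python3 steer.py '[[0,0.018,0,0,0,0],[0,0.0167,0,0,0,0],[0,0,0.02,0,0,0],[0,0,0.02,0,0,0],[0,0,0.01,0,0,0],[0,0,0,0,0,0],[0,0,0,0,0,0],[0,0,0,0,0,0]]'
python3 -c "
from h import *
goto(st(0,.0165,.2),YAW)
c=cap('scene');f=cv2.resize(c['frame'][120:260,230:390],None,fx=2.5,fy=2.5,interpolation=cv2.INTER_CUBIC)
b=cap('side');g=cv2.resize(b['frame'][130:290,280:420],None,fx=2.7,fy=2.7,interpolation=cv2.INTER_CUBIC)
im=np.zeros((440,790,3),np.uint8); im[:350,:400]=f; im[:432,404:782]=g; cv2.imwrite('pics/press1.png',im)"
```

```text
time: 13.8
tool_pos: [0.6008, 0.0526, 0.228]
orientation: [0.001, -0.078, 0.997, -0.0]
contact_force: [1.6, -0.6, 0.1]
grip_width: 0.0867
gripper_force: 0.0
t 13.8 pos [0.6008 0.0526 0.228 ] yaw -2.9846444756051094 shift [0.0003 0.0002 0.028 ] rv [-0.0004  0.0021 -0.0001] F [ 1.6 -0.6  0.1]
```

View pics/press1.png

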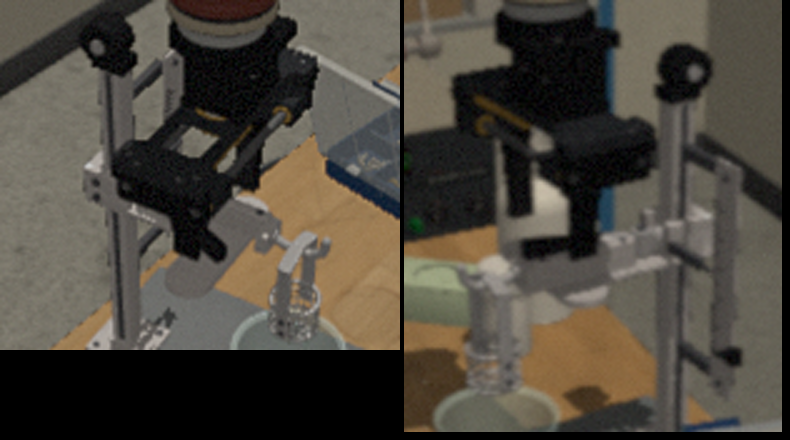

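Fingers straddle rail and lever: the finger is at (195,240) and the lever end shows at (215,248), left panel. Going down to touch the plate.

```bash
python3 steer.py '[[0,0,0.01,0,0,0],[0,0,0.01,0,0,0],[0,0,0,0,0,0],[0,0,0,0,0,0],[0,0,0,0,0,0]]'
python3 steer.py '[[0,0,0.005,0,0,0],[0,0,0.004,0,0,0],[0,0,0.003,0,0,0],[0,0,0,0,0,0],[0,0,0,0,0,0]]'
python3 -c "
from h import *
goto(st(0,.0165,.15),YAW)"
```

```text
time: 14.4
tool_pos: [0.6003, 0.0524, 0.2066]
orientation: [0.0, -0.078, 0.997, 0.0]
contact_force: [0.1, -0.3, 1.0]
grip_width: 0.0868
gripper_force: 0.0
time: 14.9
tool_pos: [0.6007, 0.0523, 0.195]
orientation: [0.001, -0.078, 0.997, -0.0]
contact_force: [1.8, -0.1, 3.6]
grip_width: 0.087
gripper_force: 1.5
t 14.9 pos [0.6007 0.0523 0.195 ] yaw -2.9848702376631504 shift [0.0001 0.0004 0.045 ] rv [-0.0003  0.0014 -0.0003] F [ 1.8 -0.1  3.6]
```

```bash
python3 steer.py '[[0,0,0.01,0,0,0],[0,0,0.012,0,0,0],[0,0,0.012,0,0,0],[0,0,0.012,0,0,0],[0,0,0.009,0,0,0],[0,0,0.003,0,0,0],[0,0,0,0,0,0],[0,0,0,0,0,0],[0,0,0,0,0,0]]'
python3 -c "
from h import *
goto(st(0,.0165,.133),YAW)
b=cap('side');g=cv2.resize(b['frame'][200:290,350:430],None,fx=6.5,fy=6.5,interpolation=cv2.INTER_CUBIC)
im=np.zeros((590,800,3),np.uint8); im[:585,:520]=g
a=cap('scene');f=cv2.resize(a['frame'][180:320,290:390],None,fx=2.7,fy=2.7,interpolation=cv2.INTER_CUBIC);im[:378,524:794]=f
cv2.imwrite('pics/press2.png',im)"
```

```text
time: 15.8
tool_pos: [0.6006, 0.0524, 0.1369]
orientation: [0.0, -0.078, 0.997, -0.0]
contact_force: [1.5, 0.4, 2.8]
grip_width: 0.0872
gripper_force: 1.4
t 15.8 pos [0.6006 0.0524 0.1369] yaw -2.984823620768312 shift [-0.0001  0.0003  0.0039] rv [-0.0001  0.0009 -0.0003] F [1.5 0.4 2.8]
```

View pics/press2.png

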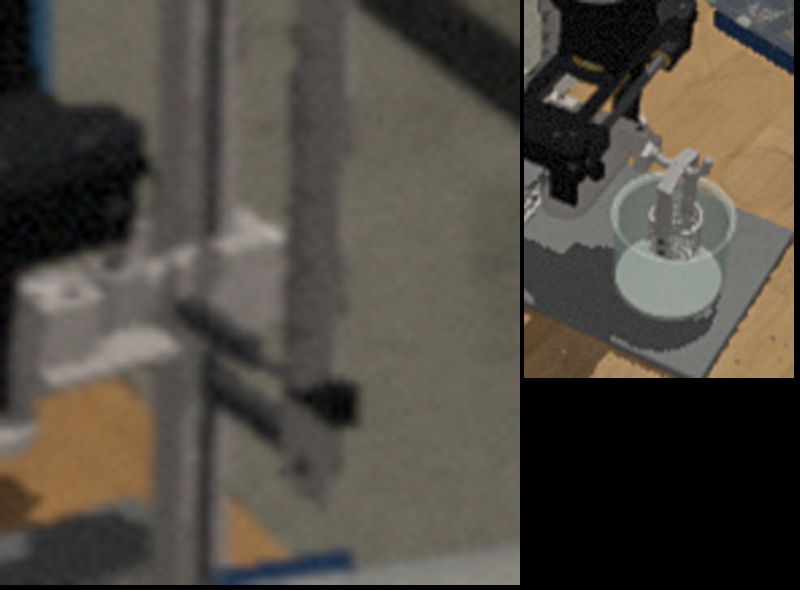

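The pointer (dark bar) runs from (185,305) to about (290,373) and the marker is at (325,400) with its tip near (300,385). So the pointer is nearly level, perhaps 2 mm high. In the right panel the basket hangs free in the beaker. Checking numerically.

Run:
```python
from h import *
b=load('side') if 0 else None
b=np.load('/tmp/side.npz'); b=dict(b); g=b['frame'].max(2)
print('cols',list(range(378,408)))
for v in range(244,268): print(v,' '.join('%3d'%x for x in g[v,378:408]))
print('pointer model tip', [proj(b,st(.088,-.075,z))[0].round(1).tolist() for z in(.145,.149,.153)], 'y-dir', proj(b,st(.088,-.06,.149))[0].round(1))
```

```text
cols [378, 379, 380, 381, 382, 383, 384, 385, 386, 387, 388, 389, 390, 391, 392, 393, 394, 395, 396, 397, 398, 399, 400, 401, 402, 403, 404, 405, 406, 407]
244 107 103  88  89  96 108 118 122 120 120 121 119 122 120 112  94  72  71  69  78  75  79  80  86  90 100 102 104 104 106
245  96  86  82  88 102 116 120 118 121 119 116 119 121 121 111  95  75  72  76  78  81  82  83  81  85  96 104 106 105 108
246  60  64  68  75  97 112 117 116 117 117 116 116 120 118 112  95  73  74  76  77  77  83  84  86  83  91 104 105 105 105
247  46  51  56  59  77  96 106 115 116 115 118 121 122 121 113 100  78  73  75  80  78  82  82  83  82  94 102 102 105 107
248  37  41  42  46  60  73  87 100 112 114 117 117 122 119 114  97  76  76  75  81  80  81  81  92  89  96 105 104 107 110
249  53  37  38  35  50  57  68  85 104 112 115 116 114 112 104  89  70  73  76  77  79  80  87  93 100 102 107 103 103 106
250  69  50  42  35  39  44  52  64  78  96 103 110 113 102  95  80  66  63  69  78  78  80  84  91 106 104 107 107 102 105
251  85  76  57  47  37  33  40  53  61  70  74  89 100 105  98  84  67  65 
[... 1418 characters left out ...]
4 101  86  64  50  71  74  58  38  32  36  44  50  55  65  70  81  79  71  65  44  27  23  11  17  17  39  79 101 103
264  98  98  78  59  56  87 102  88  67  50  39  30  37  47  56  72  80  79  78  76  60  48  29  25  22  21  45  77 100  98
265 103  97  78  55  60  92 109 106  95  76  57  37  31  40  50  67  79  81  81  82  77  72  55  40  46  57  65  86 100 100
266 102 101  75  53  61  93 111 111 104  94  85  54  37  37  41  63  80  78  81  81  81  80  75  72  77  95  98 100 102 107
267 102  98  77  53  65  96 116 112 107 103  99  81  64  49  48  69  81  80  86  81  83  85  81  83  91 103 105 107 105 102
pointer model tip [[390.9, 258.1], [390.9, 256.4], [390.9, 254.8]] y-dir [386.9 253.6]
```

```bash
cat > pm.py <<'E'
from h import *
b=cap('side'); g=b['frame'].max(2); W=cloud(b)
L=W-[P0[0],P0[1],0]; c,s=np.cos(P0[2]-.005),np.sin(P0[2]-.005); S=np.dstack([c*L[...,0]+s*L[...,1],-s*L[...,0]+c*L[...,1],L[...,2]])
for v in range(250,266): print(v,' '.join('%3d'%x for x in g[v,382:405]))
for u in range(384,400):
    v=240+np.argmin(g[240:264,u].astype(int)); v=v if u>=384 else v; print(u,v,g[v,u],np.round(S[v,u]*1000,1))
s=r.get_state();print(s['tool_pos'],s['contact_force'])
E
python3 steer.py '[[0,0,0.003,0,0,0],[0,0,0.0015,0,0,0],[0,0,0,0,0,0],[0,0,0,0,0,0],[0,0,0,0,0,0]]'; python3 pm.py
```

```text
time: 16.4
tool_pos: [0.6006, 0.0524, 0.1325]
orientation: [0.0, -0.078, 0.997, -0.0]
contact_force: [1.2, 0.1, 5.4]
grip_width: 0.0873
gripper_force: 2.6
250  60  76  88 103 114 116 117 120 126 132 126 104  77  68  70  77  76  82  82  92 104 105 104
251  47  58  65  84 101 111 113 119 117 123 115  92  69  67  68  73  79  79  86  96 100 108 107
252  36  42  53  64  77  91  99 107 104 103 103  86  71  68  72  79  82  80  84 101 108 104 109
253  43  31  38  46  55  69  82  96  98  99 101  91  76  79  77  79  79  83  87 101 107 106 104
254  48  36  33  38  42  51  63  72  90  97 103  92  75  77  81  80  79  82  83 101 108 106 107
255  48  33  38  31  33  40  49  60  83  99  99  88  80  77  77  81  82  81  87 102 109 110 105
256  39  40  41  41  36  34  42  52  79  94  98  87  75  73  77  81  80  80  87 103 105 109 108
257  38  48  56  49  47  38  32  47  61  72  80  76  72  75  83  78  76  77  82  91 102 101 105
258  39  49  58  58  57  56  55  57  61  59  62  57  59  69  75  76  73  65  60  64  69  76  95
259  36  39  43  55  56  66  73  82  88  78  65  56  47  61  65  63  53  42  29  
[... 456 characters left out ...]
79  79  77  67  47  29  21  22  24  42
265  63  92 111 108  96  81  52  38  29  40  48  71  80  80  82  80  76  69  56  46  48  52  63
384 261 31 [102.2 -30.1 112.9]
385 255 31 [ 85.2 -57.3 145.2]
386 255 33 [ 85.6 -60.4 146.5]
387 256 34 [ 86.3 -63.1 145.1]
388 257 32 [ 87.9 -64.7 142.9]
389 263 38 [100.8 -51.1 118. ]
390 263 48 [102.4 -52.7 118.3]
391 263 57 [104.6 -53.3 117.9]
392 258 62 [ 87.1 -80.4 147.9]
393 259 56 [ 88.  -82.8 146.3]
394 259 47 [ 88.8 -85.3 147.2]
395 260 38 [ 89.9 -87.4 145.5]
396 261 28 [ 88.4 -93.1 146.1]
397 261 30 [ 91.  -93.  145.3]
398 261 21 [ 90.8 -96.8 147.2]
399 261 16 [ 92.2 -98.5 147.5]
[0.60051371 0.05240072 0.1325373 ] [0.81020748 0.50809043 5.43260063]
```

Pointer and marker now form one continuous line: (391,258) → (394,259) → (396,261). So they are level, held with 5 N. Now shutting the lever in steps.

```bash
python3 steer.py '[[0,-0.001,0,0,0,0],[0,-0.001,0,0,0,0],[0,0,0,0,0,0],[0,0,0,0,0,0]]' 0.066 25
python3 steer.py '[[0,-0.0025,0,0,0,0],[0,-0.0025,0,0,0,0],[0,0,0,0,0,0],[0,0,0,0,0,0]]' 0.056
python3 -c "
from h import *
goto(st(0,.0095,.1325),YAW)"
```

```text
time: 16.85
tool_pos: [0.6004, 0.0504, 0.1325]
orientation: [-0.0, -0.078, 0.997, -0.0]
contact_force: [-0.7, 0.7, 5.9]
grip_width: 0.0678
gripper_force: 3.1
time: 17.25
tool_pos: [0.6011, 0.0456, 0.1323]
orientation: [-0.0, -0.078, 0.997, 0.0]
contact_force: [0.1, 1.2, 5.5]
grip_width: 0.0563
gripper_force: 3.5
t 17.25 pos [0.6011 0.0456 0.1323] yaw -2.9846538000560767 shift [-0.0006  0.0001 -0.0002] rv [ 0.0002 -0.0003 -0.0001] F [0.1 1.2 5.5]
```

```bash
python3 steer.py '[[0,-0.0025,0,0,0,0],[0,-0.0025,0,0,0,0],[0,0,0,0,0,0],[0,0,0,0,0,0]]' 0.046
python3 steer.py '[[0,-0.0025,0,0,0,0],[0,-0.0025,0,0,0,0],[0,0,0,0,0,0],[0,0,0,0,0,0]]' 0.036
python3 -c "
from h import *
goto(st(0,-.0005,.1325),YAW)"
```

```text
time: 17.65
tool_pos: [0.6018, 0.0408, 0.1321]
orientation: [-0.0, -0.078, 0.997, 0.0]
contact_force: [0.1, 0.8, 4.6]
grip_width: 0.0464
gripper_force: 4.2
time: 18.05
tool_pos: [0.6026, 0.0358, 0.132]
orientation: [-0.0, -0.078, 0.997, 0.0]
contact_force: [-0.1, 0.8, 4.6]
grip_width: 0.0362
gripper_force: 3.4
t 18.05 pos [0.6026 0.0358 0.132 ] yaw -2.98462595957989 shift [-0.0007  0.0001 -0.0005] rv [ 0.0002 -0.0005 -0.0001] F [-0.1  0.8  4.6]
```

```bash
python3 pm.py | sed -n '5,14p;17,30p'
```

```text
254  45  31  34  40  42  54  64  69  85 102 101  91  80  74  76  81  82  84  89  99 108 103 106
255  45  30  30  34  30  42  49  59  82 100 102  89  78  76  78  79  80  84  87 101 109 108 108
256  42  42  39  42  27  36  44  57  83  98 102  88  73  74  77  80  81  81  87 103 111 106 108
257  42  50  54  54  44  40  36  51  68  87  92  81  71  75  80  83  81  76  76  93  99 100 103
258  37  45  58  59  57  53  54  62  68  72  67  57  60  69  77  77  73  64  58  63  67  78  91
259  38  36  47  53  62  64  75  83  89  81  68  57  44  60  65  58  50  42  35  31  38  42  61
260  36  26  35  41  53  60  63  70  86  95  96  78  47  38  42  31  24  25  18  24  25  25  42
261  36  30  31  33  42  48  57  61  70  83  92  83  64  46  35  26  16  20  21  12  16   9  41
262  41  48  44  39  33  36  40  51  61  65  72  71  79  68  52  42  29  17  16  16  15   4  39
263  49  76  80  58  34  35  35  43  51  59  60  74  83  77  76  65  52  29  20  14  17  24  38
384 255 30 [ 87.1 -50.8 141.7]
385 261 33 [101.7 -34.5 115. ]
386 256 27 [nan nan nan]
387 263 35 [102.3 -41.5 113. ]
388 263 35 [102.5 -44.9 114.6]
389 263 43 [104.4 -46.1 114.6]
390 263 51 [104.5 -49.8 116.3]
391 263 59 [104.4 -53.5 118.1]
392 263 60 [106.5 -54.4 117.9]
393 258 57 [ 98.6 -68.2 139. ]
394 259 44 [ 91.3 -81.9 144.9]
395 260 38 [ 90.5 -86.6 144.9]
396 261 35 [ 89.5 -91.6 145.1]
397 261 26 [ 89.2 -95.5 147. ]
```

```bash
python3 steer.py '[[0,-0.002,-0.0008,0,0,0],[0,-0.0015,0,0,0,0],[0,0,0,0,0,0],[0,0,0,0,0,0]]' 0.027
python3 steer.py '[[0,0,0,0,0,0],[0,0,0,0,0,0],[0,0,0,0,0,0],[0,0,0,0,0,0],[0,0,0,0,0,0],[0,0,0,0,0,0],[0,0,0,0,0,0],[0,0,0,0,0,0]]' 0.01 30
python3 -c "
from h import *
goto(st(0,-.004,.1325),YAW)"; python3 pm.py | sed -n '5,14p;17,30p'
```

```text
time: 18.5
tool_pos: [0.6029, 0.0313, 0.1325]
orientation: [-0.001, -0.078, 0.997, -0.001]
contact_force: [-1.8, -2.4, 2.1]
grip_width: 0.0274
gripper_force: 7.8
time: 19.3
tool_pos: [0.6032, 0.0292, 0.1328]
orientation: [-0.0, -0.078, 0.997, -0.002]
contact_force: [-2.7, -10.5, 2.7]
grip_width: 0.0226
gripper_force: 32.7
t 19.3 pos [0.6032 0.0292 0.1328] yaw -2.985575908129223 shift [-0.0011  0.0032  0.0003] rv [-0.0041 -0.0013 -0.001 ] F [ -2.7 -10.5   2.7]
254  44  34  38  39  41  51  56  72  89 105 101  91  80  76  78  81  79  82  89 100 106 106 104
255  45  41  39  39  31  39  47  60  84 102 101  88  79  74  81  80  81  81  86 104 109 108 107
256  37  43  41  44  37  31  40  62  83  96  95  86  75  74  78  82  81  81  89 103 109 107 105
257  34  51  54  47  41  35  40  45  58  68  74  76  72  73  77  80  81  80  81  91 101 100 103
258  43  48  58  58  53  45  55  58  61  60  57  58  57  70  74  77  73  63  61  63  69  75  91
259  33  32  47  54  59  60  73  80  87  80  63  57  49  62  64  64  52  37  25  33  29  44  55
260  33  33  37  40  53  61  64  73  82  96  93  75  49  37  40  32  30  27  16  15  20  15  43
261  35  37  33  36  40  46  53  62  69  87  94  82  64  44  34  32  14  16  23  27  23  16  38
262  44  40  45  36  33  39  42  53  60  64  71  71  77  70  56  43  27  26  15  14  12  24  42
263  53  75  77  60  37  35  33  43  47  57  65  72  77  79  77  67  47  32  13  19  15  19  42
384 261 33 [101.5 -31.  113.4]
385 261 36 [101.8 -34.4 115. ]
386 255 31 [ 82.5 -64.7 149.3]
387 256 31 [ 85.6 -64.1 145.7]
388 263 33 [103.9 -43.1 113.3]
389 263 43 [102.2 -49.1 116.6]
390 263 47 [102.8 -52.1 117.9]
391 263 57 [104.7 -53.2 117.8]
392 258 57 [ 89.1 -77.6 146. ]
393 259 57 [ 87.  -84.2 147.2]
394 259 49 [ 90.5 -82.9 145.6]
395 260 37 [ 88.2 -89.7 147. ]
396 261 34 [ 88.8 -92.5 145.7]
397 260 32 [ 91.5 -92.3 147.3]
```

```bash
python3 steer.py '[[0,-0.001,0,0,0,0],[0,-0.001,0,0,0,0],[0,0,0,0,0,0],[0,0,0,0,0,0],[0,0,0,0,0,0],[0,0,0,0,0,0],[0,0,0,0,0,0],[0,0,0,0,0,0],[0,0,0,0,0,0],[0,0,0,0,0,0]]'
python3 - <<'E'
from h import *
a=cap('scene');W=cloud(a);X=st(-.065,-.001,.155)
D=np.linalg.norm(W[...,:2]-X[:2],axis=2); m=(D<.03)&(W[...,2]>.1)&(W[...,2]<.18); P=W[m]; print(m.sum(),np.median(P,0),P[:,2].max(),X)
E
```

```text
time: 20.35
tool_pos: [0.6033, 0.0291, 0.1328]
orientation: [-0.001, -0.078, 0.997, -0.001]
contact_force: [-5.0, -5.7, 4.0]
grip_width: 0.0226
gripper_force: 31.9
343 [0.53744549 0.03061286 0.14338299] 0.1645066675515785 [0.53914504 0.02527293 0.155     ]
```

```bash
python3 -c "
from bench import r, camrig, ticket
print(ticket.sign_off())"
```

```text
the job is handed in; nothing more can be done
None
```

The job is handed in, with no verdict returned. By my own measurements the basket hangs free on the hook, the pointer is level with the marker to about 2 mm, and the lever looks fully shut, gripped to the rail at about 32 N (fingers at 22.6 mm).

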